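# Open the held-down label tin

### The job

Open the label tin that stands in the hold-down cradle. Its deep lid fits tightly and would bring the whole tin up with it, so first slide the cradle's bolt fully home over the tin's foot; then draw the lid straight up off the tin and set it down in the shallow metal tray, open side down and flat on the tray floor. Leave the bolt home and the open tin sitting in its cradle.

Things in the scene. Friction and masses are not known exactly. Their poses are not given: they have to be found in the camera images.
- bolt (a joint): the cradle's flat sliding bolt, in m: 0 = drawn back, 0.030 = fully home against its stop (starts at 0 to 0.006). It moves level along the tin's long axis, from the tin's +y end towards -y; about 2 N of friction, stays where it is left. Home, its tongue covers the edge of the tin's foot by 16 mm; a fixed lip already covers the foot's -y edge.
- bolt_tab (a point): middle of the grip part of the upright black tab on the bolt, 48 mm above the table. The tab is 14 mm wide (across the bolt, tin's x) by 20 mm long (along its travel) and stands from 24 to 60 mm above the table; its centre is 128 mm from the tin's centre with the bolt drawn back, 98 mm with it home.
- tin: base of the rectangular label tin (the tin with the white lid), plain bare metal, loose (about 0.3 kg), standing in a fixed metal cradle on an 8 mm bed. Origin: centre of its underside, 8 mm above the table; z up; y along its length and the cradle's bolt travel (the bolt lies at +y). Foot 76 x 124 x 8 mm; on it a box 39 x 73 mm rises to 56 mm above the origin, inside the lid. Held only by the fixed lip and the bolt, with 2 mm of vertical play.
- lid: deep white-enamelled lid over the tin, 50 (x) x 84 (y) x 72 mm tall, about 0.14 kg, plain and without a knob: grip it near the top across its 50 mm width (x). Origin: centre of its open lower rim, which rests on the foot 16 mm above the table; its flat top is 88 mm above the table. Walls 4 mm, top 20 mm thick. It sleeves the inner box by 48 mm with 1.5 mm play a side, held by two springs inside; it takes roughly 4 to 12 N to draw and is free once raised 50 mm.
- tray: shallow open metal tray fixed to the table, 260 (x) x 170 (y) mm, rim 14 mm high, walls and floor 4 mm. Origin: centre of its underside on the table. A paper label roll (56 mm across, 30 mm high) stands in its +x end, 90 mm from the centre; the lid goes anywhere on the free floor, e.g. 40 mm from the centre towards the tray's -x.
There are look-alikes about, which are no part of the job. Leave any green or yellow look-alike of the part that bears bolt alone.

How it is judged:
On the way, in this order (a step that is already met when the one before it is completed fails the run):
1. the bolt is home (within 5 mm) with the lid still on (value of joint bolt above 0.025 m and z of lid in the frame of tin below 0.015 m), for 0.2 s.
2. the lid is drawn clear above the tin, the tin staying down (z of lid in the frame of tin above 0.058 m and horizontal distance between lid and tin below 0.04 m and angle between lid's own z axis and vertical below 0.26 rad and value of joint bolt above 0.022 m and height (world z) of tin below 0.014 m and angle between tin's own z axis and vertical below 0.1 rad), for 0.1 s.
At the end, for the whole second after the job is handed in: the lid is at rest, open side down and flat (within 6 degrees) on the tray floor inside its walls, rim under 10 mm above the table; the bolt is home (0.022 or more); the tin sits upright (6 degrees) in its cradle, raised under 6 mm and moved under 12 mm (x of lid in the frame of tray between -0.11 and 0.1 m and y of lid in the frame of tray between -0.065 and 0.065 m and height (world z) of lid below 0.01 m and angle between each of lid, tin's own z axis and vertical below 0.1 rad and linear speed of each of lid, tin below 0.02 m/s and value of joint bolt above 0.022 m and distance of tin from where it was at the start of the episode below 0.012 m and height (world z) of tin below 0.014 m); the robot touches nothing.
It fails at once if the tin's base is pulled up out of the cradle (raised more than 8 mm) or tipped over 10 degrees (height (world z) of tin above 0.016 m or angle between tin's own z axis and vertical above 0.175 rad).
It fails at once if the lid is tipped over (more than 35 degrees) (angle between lid's own z axis and vertical above 0.61 rad).
It also fails if it takes over 51 s, if anything falls off the work surface, if the arm or the gripper's body presses on something with over 40 N, if the wrist force passes 120 N, or if a joint passes its speed limit or range.

### The arm

A 6-joint arm with a two-finger parallel gripper is mounted at the origin on the work surface. World frame = base frame: x ahead of the robot, y to its left, z up, the work surface at z = 0. Lengths are in m, angles in rad, forces in N, time in s.
With the tool pointing down it reaches from about 0.25 to 0.775 m from the base axis. Payload 8.9 kg.
Tool frame: the origin (TCP) lies at the very end of the fingers, on their centre line; the grasp point (between the pads) lies 19 mm behind it (r.hold_point_z is the x of the grasp point in the tool frame, in m); x points along the fingers, z is the direction in which the jaws open and shut, and the axes are right-handed (so a half turn about x gives the same grasp; the last joint's range is limited). The gripper opens to 85 mm and grips with 20 to 120 N. Pads are 22 mm wide; open, the fingers measure 114 mm over their backs; the gripper's body (76 mm by 85 mm) begins 54 mm behind the grasp point. The pads swing forward as they close: fully open they stand 13 mm farther back than shut.
Start: joints at [1.069, 0.291, -0.153, 1.127, 0, 1.431], TCP at [0.186, 0.491, 0.231] pointing down, gripper open.
Joint ranges: [-2.52, 2.52], [-0.91, 1.74], [-1.3, 1.37], [-1.96, 2.02], [-1.52, 1.47], [-3.14, 3.14]. Speed limits (rad/s): [2.22, 2.22, 2.79, 3.14, 3.14, 3.14].

### API

Orientations are given as a unit quaternion [w, x, y, z].
In Python, from workcell import r gives the robot as it stands.
- The arm moves only by the tool play_rows, never from a script. Its argument "motion" is text: rows parted by semicolons, each of 7 numbers parted by spaces: the shift along the tool's x, y, z in m, then the turn, a rotation vector about the tool's x, y, z in rad, then the opening, from 0 (shut) to 1 (fully open). In form: tx ty tz rx ry rz jaw; .... A call has 1 to 20 rows; each row is the pose to reach, as a shift and turn from the pose measured when the call began, along the tool's axes at that moment; what a row does not reach only later rows make up. A row lasts 1/10 s, in which the tool goes at most 50 mm and 8.59 degrees, less where a joint would pass 70% of its speed; a pose out of reach is approached as far as the arm can. A call with a gripper value outside its range is refused whole. The fingers move at their own pace and stop on an object; "grip_force" is the grip in N (left out, the last holds). Time passes only in rows, so rows that repeat a pose let the fingers close. It gives the time, the measured TCP pose, the force and the opening at its end, in the units of the state.
- r.read_state(): the state, without advancing time (a new reading comes with each control period).
- r.read_camera(name): name is "scene" or "top"; returns a dict with "frame" (480x640x3 uint8, blue, green, red), "fx", "fy", "cx", "cy" (pixels), "k1" (the pictures are not rectified: a ray, as slopes to the right and down, at radius r is drawn at 1 + k1 r^2 times it, then the intrinsics apply), "extrinsics" (4x4, takes a point from camera to world coordinates). Camera axes: x right, y up, looking along -z (the intrinsics and any distortion apply to the point x, -y, -z); pixel columns grow to the right and rows downward; lengths in m; the calibration is good to about 2 mm. A picture is of the moment at which its call begins. There is no depth.
- r.finish_job(): hands the job in, once; it reports no verdict.
The state is a dict: "t": time; "joint_pos": joint angles; "joint_velocities": joint speeds; "joint_efforts": joint torques, N m; "eef_pos": TCP position; "tool_rot": TCP orientation; "force": force on the tool from outside, world axes, zero at the start; "torque": the same for the moment, N m; "grip_width": finger opening in m.
Only numpy, scipy, OpenCV 4.12 (cv2) and the standard library are available. Lean on these libraries where they do the work, as an engineer would, in place of code of your own. Each camera call takes 0.05 s, during which the arm holds its last target.

## Working session

There is one attempt and no reset: what is moved stays moved. The work goes in short steps, Python scripts to look and compute and a tool call to move; the robot and the scene stay as the last step left them, time stands still between calls to the robot, and variables do not carry over. Pictures are saved under pics/ and viewed, and the job is handed in when it is done.

Besides the shell and the picture viewer there is one more tool, called after ">>>" by a JSON object that holds its "op" and its "data". play_rows: Moves the arm, as the interface text tells. Its arguments: {"type":"object","properties":{"motion":{"type":"string"},"grip_force":{"type":"number"}},"required":["motion"]}

```bash
ls; mkdir -p pics
python3 - <<'E'
from workcell import r
import cv2,numpy as np
s=r.read_state();print({k:np.round(v,4).tolist() for k,v in s.items()}, r.hold_point_z)
for n in("scene","top"):
    c=r.read_camera(n);cv2.imwrite(f"pics/{n}0.png",c["frame"]);print(n,c["fx"],c["fy"],c["cx"],c["cy"],c["k1"],np.round(c["extrinsics"],4).tolist())
E
```

```text
pics
{'t': 0.0, 'joint_pos': [1.0687, 0.2913, -0.1541, 1.1267, -0.0, 1.4315], 'joint_velocities': [0.0013, -0.0004, 0.0007, 0.0008, 0.0006, -0.0], 'joint_efforts': [0.0005, -53.7137, 33.1375, 0.0158, -0.0, -0.0], 'eef_pos': [0.1861, 0.4904, 0.2307], 'tool_rot': [0.5816, -0.4018, 0.5824, 0.4014], 'force': [-0.5807, 0.6291, -0.4907], 'torque': [0.0287, 0.0278, -0.0235], 'grip_width': 0.0855} -0.0187
scene 441.245005228819 441.245005228819 320.3111687355391 232.8156736093044 -0.10334640676481115 [[0.2064, -0.7469, 0.6321, 1.002], [0.9785, 0.1596, -0.131, -0.1744], [-0.0031, 0.6455, 0.7638, 0.8031], [0.0, 0.0, 0.0, 1.0]]
top 613.9660322019142 613.9660322019142 316.712698592122 237.11910210307195 -0.1943955406110356 [[-0.0029, 0.999, -0.0455, 0.3323], [-1.0, -0.0032, -0.0069, -0.0384], [-0.007, 0.0454, 0.9989, 1.3495], [0.0, 0.0, 0.0, 1.0]]
```

View pics/scene0.png

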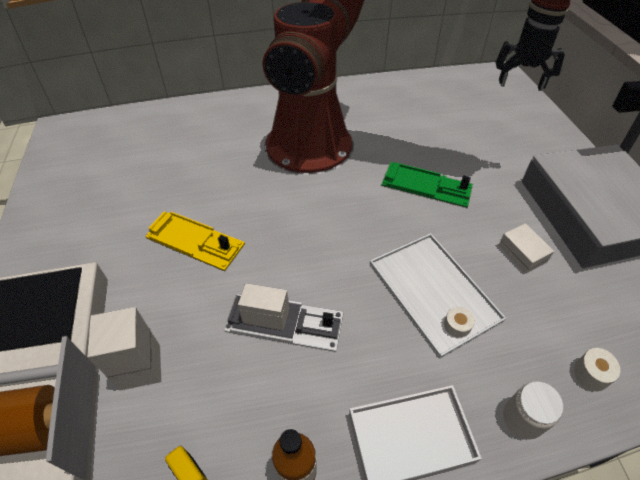

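View pics/top0.png

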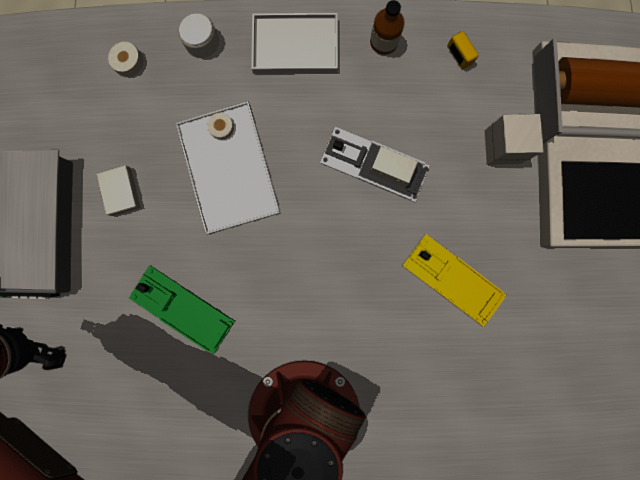

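The scenes show three cradles. In the top view they are bare metal with the white lid at (395,168) and tab at (338,146), green at (182,308), and yellow at (455,280). Only the metal one holds a tin with a white lid, so it is the one meant. The tray with the label roll is at (228,167), roll at (221,125); the other white tray, at (295,43), has no roll.

```bash
cat > h.py <<'E'
import numpy as np,cv2
from workcell import r
def ray(c,u,v):
    K=np.array([[c["fx"],0,c["cx"]],[0,c["fy"],c["cy"]],[0,0,1.]])
    p=cv2.undistortPoints(np.array([[[u,v]]],float),K,np.array([c["k1"],0,0,0.]),None,None)[0,0]
    E=np.array(c["extrinsics"]);return E[:3,3],E[:3,:3]@np.array([p[0],-p[1],-1])
def onz(c,u,v,z):
    o,d=ray(c,u,v);return (o+d*(z-o[2])/d[2])[:2]
def proj(c,P):
    E=np.array(c["extrinsics"]);q=E[:3,:3].T@(np.array(P)-E[:3,3]);x,y=q[0]/-q[2],-q[1]/-q[2]
    f=1+c["k1"]*(x*x+y*y);return c["fx"]*x*f+c["cx"],c["fy"]*y*f+c["cy"]
def crop(c,x0,y0,x1,y1,k,name):
    cv2.imwrite("pics/"+name,cv2.resize(c["frame"][y0:y1,x0:x1],None,fx=k,fy=k,interpolation=cv2.INTER_CUBIC))
E
python3 - <<'E'
from h import *
c=r.read_camera("top");crop(c,310,115,440,210,6,"topcrop.png")
s=r.read_camera("scene");crop(s,215,270,355,360,5,"scenecrop.png")
def rects(c,x0,y0,x1,y1,z,th,amin):
    f=c["frame"][y0:y1,x0:x1].min(2);m=(f>th).astype(np.uint8)
    cs,_=cv2.findContours(m,cv2.RETR_EXTERNAL,cv2.CHAIN_APPROX_NONE)
    for k in cs:
        if cv2.contourArea(k)<amin: continue
        P=np.array([onz(c,p[0][0]+x0,p[0][1]+y0,z) for p in k])
        R=cv2.minAreaRect((P*1000).astype(np.float32));print(th,z,R,cv2.boundingRect(k))
for th in (150,165,180,195): rects(c,360,130,435,200,0.088,th,300)
for th in (150,165,180): rects(c,165,90,290,240,0.014,th,3000)
E
```

```text
150 0.088 ((540.5491943359375, -191.17498779296875), (79.98072814941406, 44.38743591308594), 67.34025573730469) (13, 18, 37, 34)
150 0.014 ((547.5848999023438, 166.38063049316406), (250.66578674316406, 163.3839111328125), 15.990911483764648) (15, 14, 98, 129)
165 0.014 ((547.2639770507812, 166.0381317138672), (248.57943725585938, 161.30882263183594), 15.853917121887207) (15, 16, 97, 125)
```

View pics/topcrop.png

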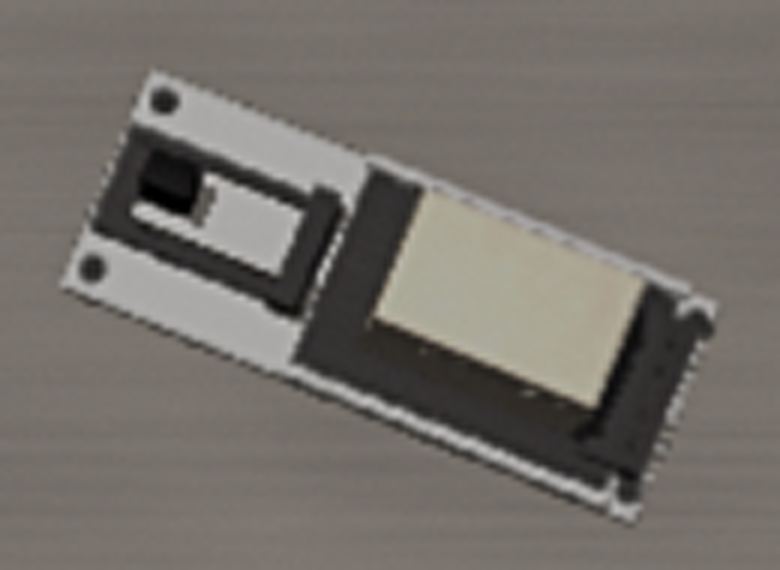

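View pics/scenecrop.png

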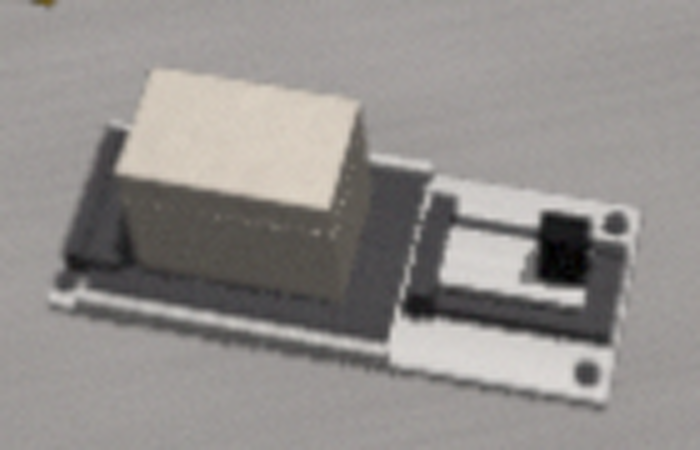

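```bash
cat >> h.py <<'E'
from scipy.spatial.transform import Rotation as Rn
def plan(target,zdir):
    s=r.read_state();q=s["tool_rot"];R=Rn.from_quat([q[1],q[2],q[3],q[0]])
    z=np.array([zdir[0],zdir[1],0.]);z/=np.linalg.norm(z);x=np.array([0,0,-1.]);y=np.cross(z,x)
    G=Rn.from_matrix(np.c_[x,y,z])
    print("shift",np.round(R.inv().apply(np.array(target)-s["eef_pos"]),4),"turn",np.round((R.inv()*G).as_rotvec(),3),
     "| eef",np.round(s["eef_pos"],4),"q",np.round(s["joint_pos"],2),"t",s["t"],"w",round(float(s["grip_width"]),4),"F",np.round(s["force"],1)); 
u=np.array([np.cos(np.radians(67.34)),np.sin(np.radians(67.34))]);tx=np.array([u[1],-u[0]]);L=np.array([.5405,-.1912])
E
python3 - <<'E'
from h import *
c=r.read_camera("top");s=r.read_camera("scene")
# dark tab blobs
for n,cc,b in(("top",c,(325,132,352,156)),("scene",s,(318,308,340,330))):
    x0,y0,x1,y1=b;f=cc["frame"][y0:y1,x0:x1].max(2);m=(f<35).astype(np.uint8)
    k,l,st,ce=cv2.connectedComponentsWithStats(m)
    for i in range(1,k):
        if st[i][4]>5:print(n,st[i],ce[i]+[x0,y0],onz(cc,*(ce[i]+[x0,y0]),.06))
for d in(.128,.122):
  P=L+d*u
  print(d,P,"proj top z.06",proj(c,[*P,.06]),"scene z.048",proj(s,[*P,.045]))
# lid corners in scene
for a in(-1,1):
  for b in(-1,1):
    P=L+a*.025*tx+b*.042*u;print(a,b,np.round(proj(s,[*P,.088]),1), np.round((np.array(proj(s,[*P,.088]))-[215,270])*5),np.round((np.array(proj(c,[*P,.088]))-[310,115])*6))
P=L+.125*u
plan([*P,.13],tx);plan([*P,.13],-tx)
E
```

```text
top [ 8  8 10 11 82] [337.81707317 144.87804878] [ 0.5871683  -0.07497251]
scene [  5   6  10  13 107] [327.38317757 319.85046729] [ 0.6012855  -0.07846079]
0.128 [ 0.58981352 -0.07308067] proj top z.06 (np.float64(336.91974908461253), np.float64(143.6571648457842)) scene z.048 (np.float64(328.73950300401526), np.float64(318.01475272331993))
0.122 [ 0.58750195 -0.07861751] proj top z.06 (np.float64(339.5296086854361), np.float64(144.72022126514545)) scene z.048 (np.float64(325.6974559852599), np.float64(317.5131315798582))
-1 -1 [245.4 281.5] [152.  57.] [590. 409.]
-1 1 [287.2 288.3] [361.  92.] [366. 316.]
1 -1 [237.7 303.2] [113. 166.] [643. 277.]
1 1 [281.  310.6] [330. 203.] [420. 185.]
shift [ 0.1012 -0.5773 -0.3868] turn [ 1.603 -0.     0.   ] | eef [0.1863 0.4907 0.2311] q [ 1.07  0.29 -0.15  1.13 -0.    1.43] t 0.3 w 0.0854 F [0.1 0.5 1. ]
shift [ 0.1012 -0.5773 -0.3868] turn [-1.538 -0.    -0.   ] | eef [0.1863 0.4907 0.2311] q [ 1.07  0.29 -0.15  1.13 -0.    1.43] t 0.3 w 0.0854 F [0.1 0.5 1. ]
```

>>> {"op": "play_rows", "data": {"motion": "0.10 -0.577 -0.387 1.603 0 0 1;0.10 -0.577 -0.387 1.603 0 0 1;0.10 -0.577 -0.387 1.603 0 0 1;0.10 -0.577 -0.387 1.603 0 0 1;0.10 -0.577 -0.387 1.603 0 0 1;0.10 -0.577 -0.387 1.603 0 0 1;0.10 -0.577 -0.387 1.603 0 0 1;0.10 -0.577 -0.387 1.603 0 0 1;0.10 -0.577 -0.387 1.603 0 0 1;0.10 -0.577 -0.387 1.603 0 0 1;0.10 -0.577 -0.387 1.603 0 0 1;0.10 -0.577 -0.387 1.603 0 0 1;0.10 -0.577 -0.387 1.603 0 0 1;0.10 -0.577 -0.387 1.603 0 0 1;0.10 -0.577 -0.387 1.603 0 0 1;0.10 -0.577 -0.387 1.603 0 0 1;0.10 -0.577 -0.387 1.603 0 0 1;0.10 -0.577 -0.387 1.603 0 0 1", "grip_force": 30}}

```text
t: 2.1
eef_pos: [0.5878, -0.0747, 0.1316]
tool_rot: [0.693, 0.138, 0.694, -0.138]
force: [-0.4, 0.8, 0.0]
grip_width: 0.0852
```

```bash
sed -i 's/L=np.array.*/L=np.array([.5415,-.1912])/' h.py
python3 - <<'E'
from h import *
P=L+.125*u
plan([*P,.030],tx)
E
```

```text
shift [ 0.1016 -0.0003  0.0022] turn [ 0.002 -0.     0.   ] | eef [ 0.5878 -0.0747  0.1316] q [-0.25  0.49 -0.13  0.96 -0.    1.71] t 2.1 w 0.0852 F [-0.4  0.8  0. ]
```

>>> {"op": "play_rows", "data": {"motion": "0.04 0 0.002 0 0 0 1;0.08 0 0.002 0 0 0 1;0.10 0 0.002 0 0 0 1;0.101 0 0.002 0 0 0 1;0.101 0 0.002 0 0 0 1"}}

```text
t: 2.6
eef_pos: [0.5897, -0.0748, 0.0314]
tool_rot: [0.694, 0.138, 0.694, -0.138]
force: [-0.2, -0.3, 0.6]
grip_width: 0.0852
```

Run:
```python
from h import *
s=r.read_camera("scene");crop(s,215,230,375,350,5,"s1.png")
P=L+.125*u
plan([*P,.030],tx)
```

```text
shift [ 0.0021 -0.0009 -0.0005] turn [0.003 0.002 0.   ] | eef [ 0.5904 -0.0752  0.0321] q [-0.25  0.6  -0.24  0.74 -0.    1.71] t 2.65 w 0.0856 F [-1.5 -0.5  0.3]
```

View pics/s1.png

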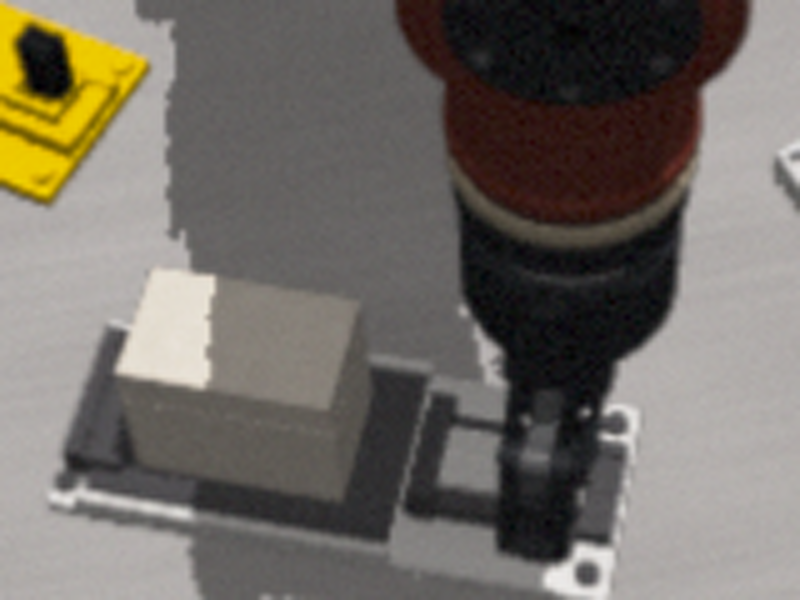

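The fingers straddle the tab: the near finger ends at crop (540,545) and the tab is hidden between them. Now I close.

>>> {"op": "play_rows", "data": {"motion": "0.001 0 0 0 0 0 0;0.001 0 0 0 0 0 0;0.001 0 0 0 0 0 0;0.001 0 0 0 0 0 0;0.001 0 0 0 0 0 0;0.001 0 0 0 0 0 0;0.001 0 0 0 0 0 0;0.001 0 0 0 0 0 0;0.001 0 0 0 0 0 0;0.001 0 0 0 0 0 0", "grip_force": 40}}

```text
t: 3.65
eef_pos: [0.5905, -0.0752, 0.0313]
tool_rot: [0.694, 0.138, 0.693, -0.138]
force: [-1.8, -0.3, 6.2]
grip_width: 0.0132
```

Run:
```python
from h import *
P=L+.098*u
plan([*P,.032],tx)
```

```text
shift [-0.0007 -0.0279 -0.0005] turn [ 0.003  0.002 -0.   ] | eef [ 0.5905 -0.0752  0.0313] q [-0.25  0.6  -0.24  0.74 -0.    1.71] t 3.65 w 0.0132 F [-1.8 -0.3  6.2]
```

>>> {"op": "play_rows", "data": {"motion": "-0.001 -0.006 0 0 0 0 0;-0.001 -0.012 0 0 0 0 0;-0.001 -0.018 0 0 0 0 0;-0.001 -0.022 0 0 0 0 0;-0.001 -0.025 0 0 0 0 0;-0.001 -0.027 0 0 0 0 0;-0.001 -0.028 0 0 0 0 0;-0.001 -0.028 0 0 0 0 0"}}

```text
t: 4.45
eef_pos: [0.5795, -0.101, 0.0317]
tool_rot: [0.694, 0.138, 0.693, -0.138]
force: [5.4, 0.6, -16.9]
grip_width: 0.0133
```

>>> {"op": "play_rows", "data": {"motion": "0.001 -0.001 0 0 0 0 0;0.001 -0.002 0 0 0 0 0;0.001 -0.003 0 0 0 0 0;0.001 -0.004 0 0 0 0 0;0.001 -0.004 0 0 0 0 0"}}

```text
t: 4.95
eef_pos: [0.5795, -0.1011, 0.0315]
tool_rot: [0.695, 0.14, 0.692, -0.134]
force: [8.6, 19.9, -2.2]
grip_width: 0.0133
```

>>> {"op": "play_rows", "data": {"motion": "0 0 0 0 0 0 0;0 0 0 0 0 0 1;0 0 0 0 0 0 1;0 0 0 0 0 0 1;0 0 0 0 0 0 1;0 0 0 0 0 0 1;-0.04 0 0 0 0 0 1;-0.08 0 0 0 0 0 1;-0.12 0 0 0 0 0 1;-0.13 0 0 0 0 0 1;-0.13 0 0 0 0 0 1"}}

```text
t: 6.05
eef_pos: [0.5801, -0.1025, 0.1633]
tool_rot: [0.696, 0.14, 0.691, -0.135]
force: [-0.7, 0.9, -0.6]
grip_width: 0.085
```

Run:
```python
from h import *
s=r.read_camera("scene");crop(s,215,230,375,350,5,"s2.png")
plan([*L,.16],tx)
```

```text
shift [ 0.0007 -0.0966 -0.0008] turn [ 0.005  0.003 -0.008] | eef [ 0.579  -0.1022  0.1616] q [-0.3   0.45 -0.1   1.01  0.01  1.66] t 6.1 w 0.0854 F [ 0.   0.3 -0.9]
```

View pics/s2.png

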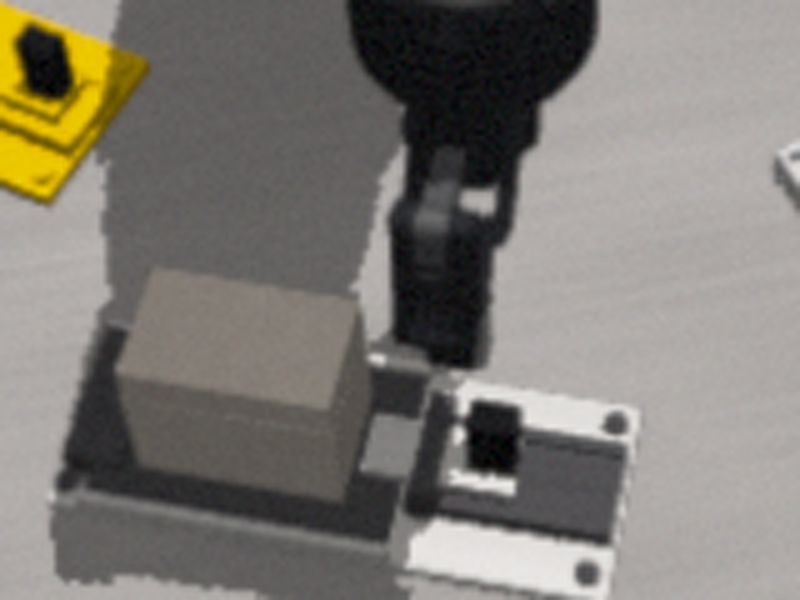

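The bolt is home: the tongue at crop (392,445) covers the foot and the tab has moved to (495,435). Next is the lid.

>>> {"op": "play_rows", "data": {"motion": "0 -0.03 -0.001 0.005 0.003 -0.008 1;0 -0.06 -0.001 0.005 0.003 -0.008 1;0 -0.09 -0.001 0.005 0.003 -0.008 1;0 -0.0965 -0.001 0.005 0.003 -0.008 1;0 -0.0965 -0.001 0.005 0.003 -0.008 1;0.03 -0.0965 -0.001 0.005 0.003 -0.008 1;0.06 -0.0965 -0.001 0.005 0.003 -0.008 1;0.09 -0.0965 -0.001 0.005 0.003 -0.008 1;0.108 -0.0965 -0.001 0.005 0.003 -0.008 1;0.108 -0.0965 -0.001 0.005 0.003 -0.008 1"}}

```text
t: 7.1
eef_pos: [0.54, -0.1879, 0.0495]
tool_rot: [0.691, 0.139, 0.696, -0.138]
force: [-0.3, 0.5, -0.2]
grip_width: 0.0854
```

Run:
```python
from h import *
s=r.read_camera("scene");crop(s,195,220,355,340,5,"s3.png")
plan([*L,.053],tx)
```

```text
shift [-0.0017 -0.0022  0.0014] turn [ 0.001 -0.004 -0.001] | eef [ 0.541  -0.1886  0.0513] q [-0.46  0.54 -0.28  0.76  0.    1.5 ] t 7.15 w 0.0854 F [ 0.5 -0.6  0.3]
```

View pics/s3.png

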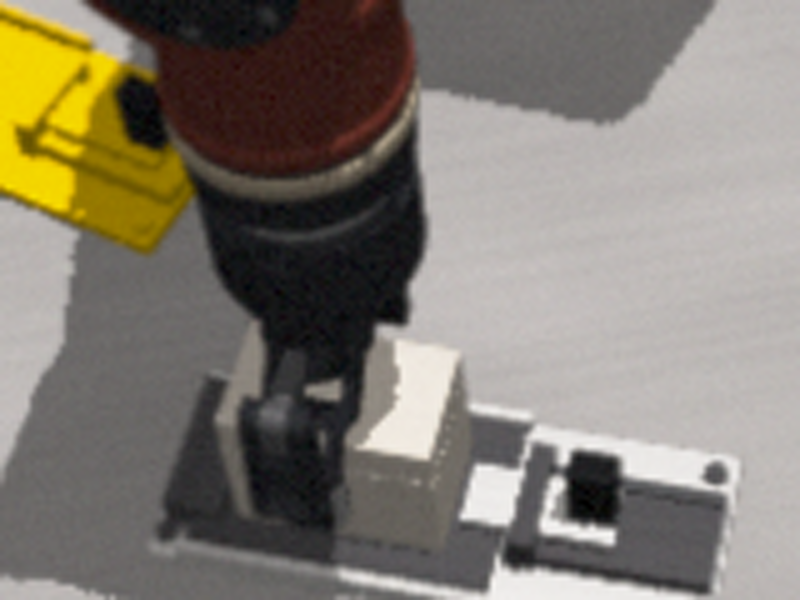

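>>> {"op": "play_rows", "data": {"motion": "-0.002 -0.002 0.001 0 -0.004 0 1;-0.002 -0.002 0.001 0 -0.004 0 1;-0.002 -0.002 0.001 0 -0.004 0 0;-0.002 -0.002 0.001 0 -0.004 0 0;-0.002 -0.002 0.001 0 -0.004 0 0;-0.002 -0.002 0.001 0 -0.004 0 0;-0.002 -0.002 0.001 0 -0.004 0 0;-0.002 -0.002 0.001 0 -0.004 0 0;-0.002 -0.002 0.001 0 -0.004 0 0;-0.002 -0.002 0.001 0 -0.004 0 0", "grip_force": 60}}

```text
t: 8.15
eef_pos: [0.5416, -0.1911, 0.054]
tool_rot: [0.694, 0.139, 0.693, -0.138]
force: [-1.2, 1.0, 5.4]
grip_width: 0.0492
```

Run:
```python
from h import *
plan([*L,.053],tx)
```

```text
shift [ 0.001  -0.0002 -0.    ] turn [ 0.001  0.001 -0.001] | eef [ 0.5416 -0.1911  0.054 ] q [-0.47  0.54 -0.28  0.76  0.    1.5 ] t 8.15 w 0.0492 F [-1.2  1.   5.4]
```

Gripped at 49 mm, level and centred. I draw it up slowly.

>>> {"op": "play_rows", "data": {"motion": "-0.005 0 0 0 0 0 0;-0.010 0 0 0 0 0 0;-0.015 0 0 0 0 0 0;-0.020 0 0 0 0 0 0;-0.026 0 0 0 0 0 0;-0.032 0 0 0 0 0 0;-0.038 0 0 0 0 0 0;-0.044 0 0 0 0 0 0;-0.050 0 0 0 0 0 0;-0.056 0 0 0 0 0 0;-0.062 0 0 0 0 0 0;-0.068 0 0 0 0 0 0;-0.073 0 0 0 0 0 0;-0.073 0 0 0 0 0 0;-0.073 0 0 0 0 0 0"}}

```text
t: 9.65
eef_pos: [0.5415, -0.1911, 0.127]
tool_rot: [0.694, 0.139, 0.693, -0.138]
force: [-1.1, 0.9, -1.3]
grip_width: 0.0493
```

Run:
```python
from h import *
s=r.read_camera("scene");crop(s,195,200,355,340,4,"s4.png")
a=np.radians(16);ta=np.array([np.cos(a),np.sin(a)]);T=np.array([.548,.1662])-.04*ta;print(T,ta)
plan([*T,.15],np.array([ta[0],ta[1]]));plan([*T,.15],[-ta[1],ta[0]]);plan([*T,.15],tx)
```

```text
[0.50954953 0.15517451] [0.9612617  0.27563736]
shift [-0.023   0.3074 -0.1625] turn [-0.674  0.001 -0.001] | eef [ 0.5414 -0.1911  0.1268] q [-0.47  0.46 -0.19  0.92  0.    1.5 ] t 9.7 w 0.0493 F [-0.  -0.1 -1.2]
shift [-0.023   0.3074 -0.1625] turn [-2.245e+00  2.000e-03  0.000e+00] | eef [ 0.5414 -0.1911  0.1268] q [-0.47  0.46 -0.19  0.92  0.    1.5 ] t 9.7 w 0.0493 F [-0.  -0.1 -1.2]
shift [-0.023   0.3074 -0.1625] turn [ 0.001  0.001 -0.001] | eef [ 0.5414 -0.1911  0.1268] q [-0.47  0.46 -0.19  0.92  0.    1.5 ] t 9.7 w 0.0493 F [-0.  -0.1 -1.2]
```

View pics/s4.png

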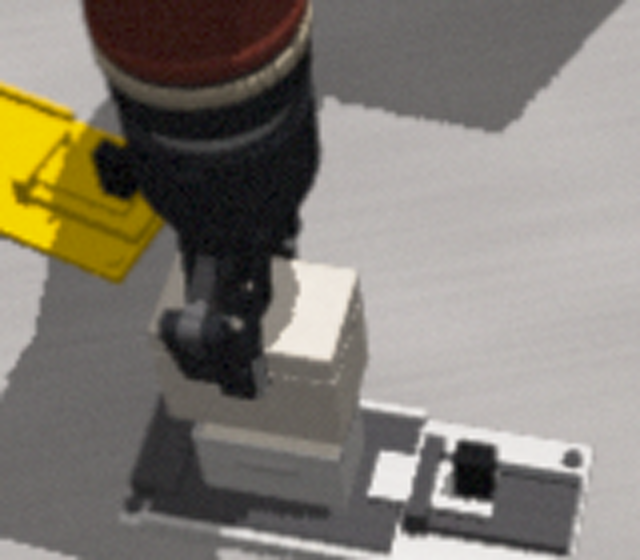

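The lid is off and the inner box stays in the cradle (crop (270,460)). I lift a little more, then carry it to the tray.

>>> {"op": "play_rows", "data": {"motion": "-0.02 0 0 0 0 0 0;-0.025 0.02 -0.01 0 0 0 0;-0.025 0.05 -0.025 -0.08 0 0 0;-0.025 0.08 -0.042 -0.16 0 0 0;-0.025 0.11 -0.058 -0.24 0 0 0;-0.025 0.14 -0.074 -0.32 0 0 0;-0.025 0.17 -0.09 -0.4 0 0 0;-0.025 0.20 -0.106 -0.48 0 0 0;-0.025 0.23 -0.122 -0.56 0 0 0;-0.025 0.26 -0.137 -0.62 0 0 0;-0.025 0.29 -0.153 -0.674 0 0 0;-0.025 0.307 -0.162 -0.674 0 0 0;-0.025 0.307 -0.162 -0.674 0 0 0;-0.025 0.307 -0.162 -0.674 0 0 0"}}

```text
t: 11.1
eef_pos: [0.5096, 0.1546, 0.1516]
tool_rot: [0.7, -0.099, 0.7, 0.099]
force: [0.6, 0.6, -1.9]
grip_width: 0.049
```

Run:
```python
from h import *
a=np.radians(16);ta=np.array([np.cos(a),np.sin(a)]);T=np.array([.548,.1662])-.04*ta
plan([*T,.042],ta)
```

```text
shift [1.096e-01 6.000e-04 1.000e-04] turn [0.001 0.001 0.   ] | eef [0.5096 0.1546 0.1516] q [ 0.16  0.36 -0.27  0.94  0.    1.45] t 11.1 w 0.049 F [ 0.6  0.6 -1.9]
```

>>> {"op": "play_rows", "data": {"motion": "0.03 0 0 0 0 0 0;0.06 0 0 0 0 0 0;0.08 0 0 0 0 0 0;0.092 0 0 0 0 0 0;0.100 0 0 0 0 0 0;0.103 0 0 0 0 0 0;0.106 0 0 0 0 0 0;0.106 0 0 0 0 0 0"}}

```text
t: 11.9
eef_pos: [0.51, 0.1545, 0.046]
tool_rot: [0.701, -0.099, 0.7, 0.099]
force: [-0.4, 0.3, -0.8]
grip_width: 0.0492
```

Run:
```python
from h import *
s=r.read_camera("scene");crop(s,330,200,530,360,4,"s5.png")
a=np.radians(16);ta=np.array([np.cos(a),np.sin(a)]);T=np.array([.548,.1662])-.04*ta
plan([*T,.042],ta)
```

```text
shift [ 0.0042  0.0007 -0.0004] turn [0.001 0.002 0.   ] | eef [0.5101 0.1547 0.0462] q [ 0.16  0.48 -0.4   0.69  0.    1.45] t 11.95 w 0.0489 F [-0.4  0.3 -0.8]
```

View pics/s5.png

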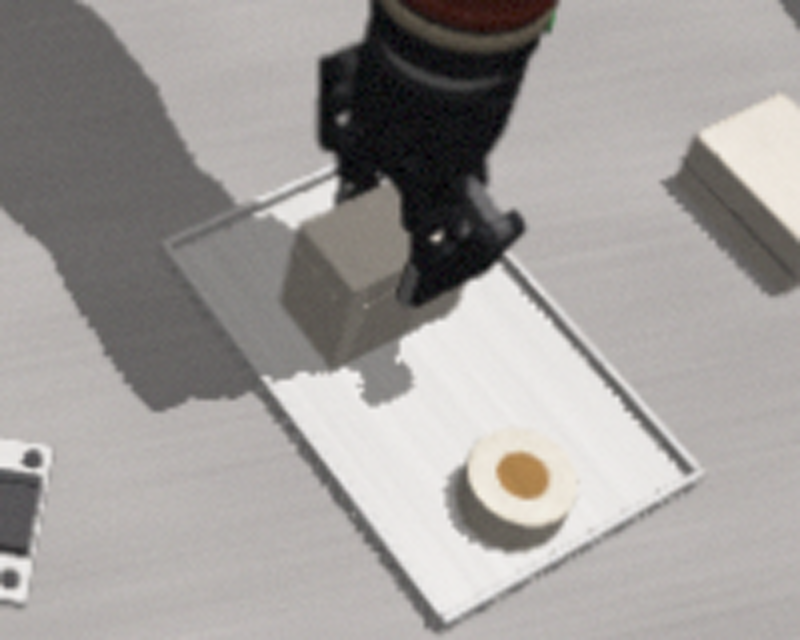

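The lid hangs a few mm above the tray floor (near corner at (335,365)), inside the walls and clear of the roll. I lower it until it touches.

>>> {"op": "play_rows", "data": {"motion": "0.001 0 0 0 0 0 0;0.002 0 0 0 0 0 0;0.003 0 0 0 0 0 0;0.004 0 0 0 0 0 0;0.004 0 0 0 0 0 0"}}

```text
t: 12.45
eef_pos: [0.5101, 0.1547, 0.0421]
tool_rot: [0.701, -0.099, 0.7, 0.099]
force: [0.2, 0.7, -1.2]
grip_width: 0.0492
```

>>> {"op": "play_rows", "data": {"motion": "0.001 0 0 0 0 0 0;0.001 0 0 0 0 0 0"}}

```text
t: 12.65
eef_pos: [0.5101, 0.1546, 0.042]
tool_rot: [0.701, -0.099, 0.7, 0.099]
force: [-2.9, -0.5, 11.8]
grip_width: 0.0495
```

Contact with the floor (about 12 N up). I release and rise.

>>> {"op": "play_rows", "data": {"motion": "0 0 0 0 0 0 0;0 0 0 0 0 0 1;0 0 0 0 0 0 1;0 0 0 0 0 0 1;0 0 0 0 0 0 1;0 0 0 0 0 0 1;-0.03 0 0 0 0 0 1;-0.07 0 0 0 0 0 1;-0.12 0 0 0 0 0 1;-0.16 0 0 0 0 0 1;-0.16 -0.05 0 0 0 0 1;-0.16 -0.10 0 0 0 0 1;-0.16 -0.10 0 0 0 0 1;-0.16 -0.10 0 0 0 0 1"}}

```text
t: 14.05
eef_pos: [0.5375, 0.0575, 0.2019]
tool_rot: [0.701, -0.098, 0.7, 0.098]
force: [0.0, 0.0, -0.1]
grip_width: 0.0853
```

Run:
```python
from h import *
s=r.read_camera("scene");crop(s,215,180,535,360,2.5,"s6.png")
c=r.read_camera("top");crop(c,160,90,440,250,2.8,"t6.png")
print(np.round(r.read_state()["eef_pos"],3))
```

```text
[0.537 0.059 0.202]
```

View pics/s6.png

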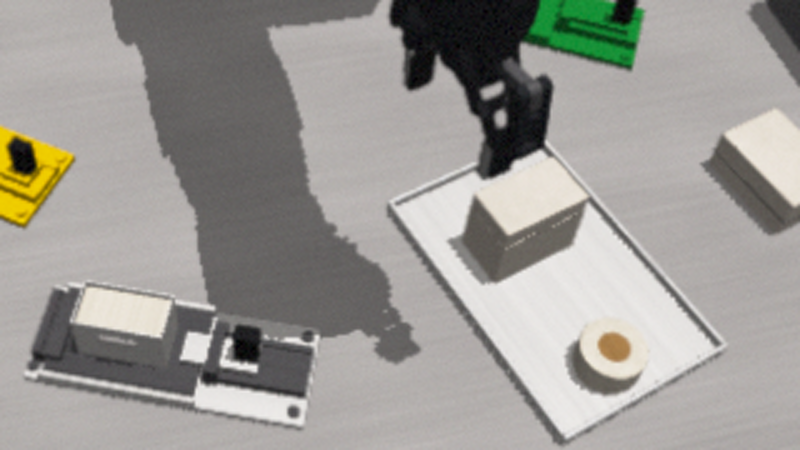

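View pics/t6.png

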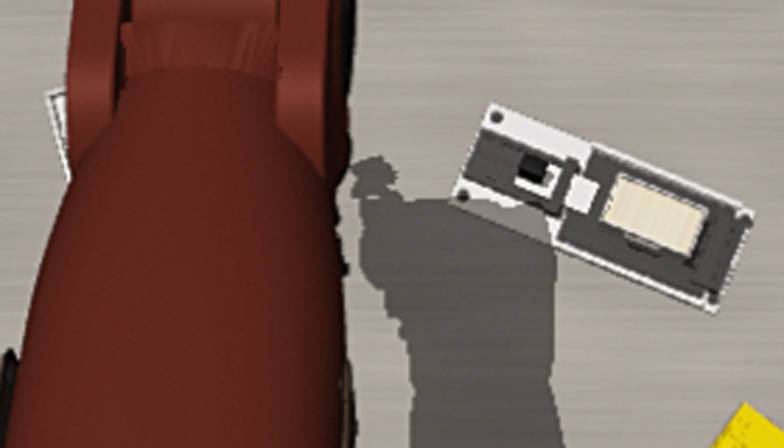

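The lid stands flat on the tray floor at crop (525,220), clear of the roll. The open tin sits in its cradle at (122,320) with the bolt tongue home at (195,345), and the gripper is clear of everything.

Run:
```python
from workcell import r
print(r.finish_job())
```

```text
the job is handed in; nothing more can be done
None
```

The job is done and handed in after about 14 s of robot time. I slid the bolt home (28 mm of travel until its stop pushed back with about 21 N), drew the lid straight up off the tin, set it down in the tray with the roll, and released it.

- **Final pictures:** The scene view shows the lid upright and flat on the tray floor, clear of the walls and the roll. Both views show the open tin seated in its cradle and the bolt tongue over its foot. In the top view the arm hid the lid, so its resting place was checked only in the scene view.
- **Other checks:** The gripper was clear of everything, at 0.20 m height with about zero force. No final check failed.
- **Disagreement:** The two cameras differed by about 3 mm on where the lid stood at the start. I used a position 1 mm from the top camera's reading, towards the scene camera's, and the lid grip was within 2 mm of the planned position.

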